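# Start a reading on the spectrophotometer

## Task

Start a reading on the spectrophotometer with light touches of the fingertips: press the ajar sample lid down until it is shut, then press the yellow, the blue and the green key fully in, in that order (they stay in). Push gently, leave the red key alone, do not open the lid further, and do not pick up or disturb any of the loose things around.

Things in the scene. Friction and masses are not known exactly. Their poses are not given: they have to be found in the camera images.
- spectro: white bench spectrophotometer, fixed, 320 deep (x) by 460 wide (y); origin under its centre at bench level, x to its rear (away from the robot at yaw 0), y to its left as the robot sees it, z up. Flat deck 85 high; rear ridge (x 85 to 160) 120 high; sloped orange screen (x 5 to 105, y 45 to 215, at most 127 high) behind the keys; sample lid at y -205 to -35
- lid (a joint): opening angle of the grey sample lid (black centre), rad: 0 shut, flat on the deck; starts ajar by 0.35 to 0.6, at most 0.9. The lid is 150 long (from hinge towards the robot), 170 wide, 12 thick; shut, its top is 97 above the bench. A friction hinge keeps it where it is left; 2 to 5 N down on its front half shuts it. Its skin yields up to 5, about 4 N/mm
- lid_hinge (a point): middle of the lid's hinge axis, at the lid's rear edge and mid-thickness, 91 above the bench, at (70, -120) of the spectrophotometer; fixed; axes as the spectrophotometer's
- lid_edge (a point): middle of the lid's front upper edge, 150 from the hinge; moves with the lid
- yellow_key: the yellow push key: a round yellow cap, 30 across, in a black ring 42 across and 4 high, on the deck left of the lid. Origin on the deck (85 above the bench) at the key's centre. The four keys stand at the corners of a 60 by 60 square; which colour is at which corner varies
- yellow_cap (a joint): how far the yellow cap is pressed in, m: 0 out (its top 20 above the deck), 0.008 fully in (top 12 above the deck). Its rubbery top yields up to 5 more, about 4 N/mm, and springs back. The cap gives under about 3 N straight down and stays where it is left (no spring); pressing again does not release it
- yellow_top (a point): centre of the top face of the yellow cap; moves down with it
- blue_key: the blue push key: a round blue cap, 30 across, in a black ring 42 across and 4 high, on the deck left of the lid. Origin on the deck (85 above the bench) at the key's centre. The four keys stand at the corners of a 60 by 60 square; which colour is at which corner varies
- blue_cap (a joint): how far the blue cap is pressed in, m: 0 out (its top 20 above the deck), 0.008 fully in (top 12 above the deck). Its rubbery top yields up to 5 more, about 4 N/mm, and springs back. The cap gives under about 3 N straight down and stays where it is left (no spring); pressing again does not release it
- blue_top (a point): centre of the top face of the blue cap; moves down with it
- green_key: the green push key: a round green cap, 30 across, in a black ring 42 across and 4 high, on the deck left of the lid. Origin on the deck (85 above the bench) at the key's centre. The four keys stand at the corners of a 60 by 60 square; which colour is at which corner varies
- green_cap (a joint): how far the green cap is pressed in, m: 0 out (its top 20 above the deck), 0.008 fully in (top 12 above the deck). Its rubbery top yields up to 5 more, about 4 N/mm, and springs back. The cap gives under about 3 N straight down and stays where it is left (no spring); pressing again does not release it
- green_top (a point): centre of the top face of the green cap; moves down with it
- red_key: the red push key: a round red cap, 30 across, in a black ring 42 across and 4 high, on the deck left of the lid. Origin on the deck (85 above the bench) at the key's centre. The four keys stand at the corners of a 60 by 60 square; which colour is at which corner varies
- red_cap (a joint): how far the red cap is pressed in, m: 0 out (its top 20 above the deck), 0.008 fully in (top 12 above the deck). Its rubbery top yields up to 5 more, about 4 N/mm, and springs back. The cap gives under about 3 N straight down and stays where it is left (no spring); pressing again does not release it
- red_top (a point): centre of the top face of the red cap; moves down with it
- cuvette: small clear square cuvette with a blue cap, 14 by 14 by 47, standing on the deck between keys and lid; loose, not to be disturbed. Origin: centre of its underside
- vial: amber vial with white cap, 22 across, 42 high, standing on the deck between keys and lid; loose, not to be disturbed. Origin: centre of its underside
- beaker: glass beaker, 70 across, 95 high, on the bench left of the instrument; loose, not to be disturbed. Origin: centre of its underside
- wash: blue bottle with white cap, 64 across, 160 high, on the bench right of the instrument; loose, not to be disturbed. Origin: centre of its underside
- foil_jar: small foil-silver jar, 36 across, 50 high, standing on the deck just in front of the lid; loose, not to be disturbed. Origin: centre of its underside

How it is judged (in metres and radians):
On the way, in this order (a step that is already met when the one before it is completed fails the run):
1. the lid is shut (value of joint lid below 0.035 rad), for 0.1 s.
2. the yellow key is in (value of joint yellow_cap above 0.006 m), for 0.1 s.
3. the blue key is in (value of joint blue_cap above 0.006 m), for 0.1 s.
4. the green key is in (value of joint green_cap above 0.006 m), for 0.1 s.
At the end, for the whole second after the job is handed in: the lid is shut (under 0.05 rad), the yellow, blue and green keys are in (over 6 of 8 mm), and the red key is out (under 3 mm) (value of joint lid below 0.05 rad and value of joint each of yellow_cap, blue_cap, green_cap above 0.006 m and value of joint red_cap below 0.003 m); the robot touches nothing.
It fails at once if out of order: yellow pressed (over 3 mm) while the lid is not shut (over 0.05 rad), or blue before yellow is in, or green before blue is in ((value of joint yellow_cap above 0.003 m and value of joint lid above 0.05 rad) or (value of joint blue_cap above 0.003 m and value of joint yellow_cap below 0.006 m) or (value of joint green_cap above 0.003 m and value of joint blue_cap below 0.006 m)).
It fails at once if the red key is pressed (value of joint red_cap above 0.003 m).
It fails at once if the lid is lifted or flung open (value of joint lid above 0.7 rad).
It fails at once if the instrument, its lid or a key is pushed hard (over 30 N) (contact force between any of spectro, yellow_key, blue_key, green_key, red_key and anything else above 30 N).
It fails at once if a loose thing is moved by over 2 cm, lifted or tipped (distance of any of cuvette, vial, beaker, wash, foil_jar from where it was at the start of the episode above 0.02 m or angle between any of cuvette, vial, beaker, wash, foil_jar's own z axis and vertical above 0.35 rad).
It also fails if it takes over 46 s, if anything falls off the work surface, if the arm or the gripper's body presses on something with over 40 N, if the wrist force passes 120 N, or if a joint passes its speed limit or range.

## Robot

A 6-joint arm with a two-finger parallel gripper is mounted at the origin on the work surface. World frame = base frame: x ahead of the robot, y to its left, z up, the work surface at z = 0. Lengths are in m, angles in degrees, forces in N, time in s.
With the tool pointing down it reaches from about 0.35 to 0.875 m from the base axis. Payload 4.2 kg.
Tool frame: the origin (TCP) lies midway between the tips of the shut fingers; the grasp point (between the pads) lies 19 mm behind it; z points along the fingers, y is the line along which they close (so a half turn about z gives the same grasp; the last joint's range is limited). The gripper opens to 87 mm and grips with 3 to 60 N. Pads are 19 mm wide; open, the fingers measure 117 mm over their backs; the gripper's body (75 mm by 190 mm) begins 51 mm behind the grasp point.
Start: joints at [-54.225, 22.042, 0.453, 0, -68.411, -14.817], TCP at [0.224, -0.584, 0.223] pointing down, gripper open.
Joint ranges: [-179.83, 179.83], [-69.29, 118.12], [-61.27, 80.66], [-181.25, 117.63], [-171.15, -9.14], [-177.46, 177.46]. Speed limits (degrees/s): [159.86, 159.86, 180, 180, 180, 180].

## Interface

Orientations are given as a 3x3 rotation matrix whose columns are the frame's x, y, z axes.
In Python, from station import * gives the robot as it stands.
- The arm moves only by the tool move_arm, never from a script. Its argument "targets" is text: rows parted by semicolons, each of 4 numbers parted by spaces: the shift along the world's x, y, z in units of 25 mm (1.0 is 25 mm), then the turn about the world's z in units of 5 degrees (1.0 is 5 degrees). In form: tx ty tz spin; .... A call has 1 to 10 rows; each row shifts and turns the commanded pose from where the row before left it; what a row does not reach is not made up. A row lasts 1/12 s, in which the tool goes at most 41.7 mm and 7.16 degrees, less where a joint would pass 70% of its speed; a pose out of reach is approached as far as the arm can. A call is refused whole if a number of a shift passes 1 or a number of a turn 1, either way. A call with a gripper value outside its range is refused whole. "gripper" is the finger opening in mm, from 0 to 87, set as the call begins (left out, the last holds). The fingers move at their own pace and stop on an object; the grip force is fixed at half the most. Time passes only in rows, so rows that do not move let the fingers close. It gives the time, the measured TCP pose, the force, the opening and the grip force at its end, in the units of the state.
- sense(): the state, without advancing time (a new reading comes with each control period).
- capture(name): name is "scene" or "side" or "wrist"; returns a dict with "image" (420x560x3 uint8, blue, green, red), "fx", "fy", "cx", "cy" (pixels), "D" ([k1, k2, p1, p2, k3] as OpenCV has them; the pictures are not rectified), "world_from_camera" (4x4, takes a point from camera to world coordinates); the wrist camera has in their place "hand_eye" (4x4, takes a point from camera to tool coordinates, whose origin is the TCP and whose axes are the flange's). Camera axes: x right, y up, looking along -z (the intrinsics and any distortion apply to the point x, -y, -z); pixel columns grow to the right and rows downward; lengths in m; the calibration is good to about 2 mm. A picture is of the moment at which its call begins: read the wrist's pose just before it. There is no depth.
- finish_job(): hands the job in; it is judged then, once.
The state is a dict: "time_s": time; "joints": joint angles; "joint_velocities": joint speeds; "effort": joint torques, N m; "tcp_pos": TCP position; "ee_rot": TCP orientation; "wrist_force": force on the tool from outside, world axes, zero at the start; "moment": the same for the moment, N m; "gripper_width": opening from 0.0 (shut) to 1.0 (fully open); "gripper_force": force on a finger pad.
Only numpy, scipy, OpenCV 4.12 (cv2) and the standard library are available. Lean on these libraries where they do the work, as an engineer would, in place of code of your own. Each camera call takes 0.05 s, during which the arm holds its last target. There are 200 camera calls.

## Working session

There is one attempt and no reset: what is moved stays moved. The work goes in short steps, Python scripts to look and compute and a tool call to move; the robot and the scene stay as the last step left them, time stands still between calls to the robot, and variables do not carry over. Pictures are saved under pics/ and viewed, at most 10 in all, crops included, and the job is handed in when it is done.

Besides the shell and the picture viewer there is one more tool, called after "Call:" by a JSON object that holds its "method" and its "body". move_arm: Moves the arm, as the interface text tells. Its arguments: {"type":"object","properties":{"targets":{"type":"string"},"gripper":{"type":"number"}},"required":["targets"]}

```bash
mkdir -p pics
cat > h.py <<'E'
from station import *
import numpy as np, cv2
def ray(c,u,v,T=None):
    K=np.array([[c['fx'],0,c['cx']],[0,c['fy'],c['cy']],[0,0,1.]])
    p=cv2.undistortPoints(np.array([[[u,v]]],float),K,np.array(c['D'],float))[0,0]
    T=np.array(c['world_from_camera']) if T is None else T
    return T[:3,3],T[:3,:3]@np.array([p[0],-p[1],-1.])
def onz(c,u,v,z,T=None):
    o,d=ray(c,u,v,T); return o+d*(z-o[2])/d[2]
def proj(c,P,T=None):
    K=np.array([[c['fx'],0,c['cx']],[0,c['fy'],c['cy']],[0,0,1.]])
    T=np.array(c['world_from_camera']) if T is None else T
    q=(np.atleast_2d(P)-T[:3,3])@T[:3,:3]; q=q*[1,-1,-1]
    return cv2.projectPoints(q,np.zeros(3),np.zeros(3),K,np.array(c['D'],float))[0][:,0]
def wristT(c,s):
    T=np.eye(4);T[:3,:3]=s['ee_rot'];T[:3,3]=s['tcp_pos'];return T@np.array(c['hand_eye'])
E
python3 - <<'E'
from h import *
import pickle
s=sense();print(s)
d={}
for n in("scene","side"):
    c=capture(n);d[n]=c;cv2.imwrite(f'pics/{n}0.png',c['image']);print(n,np.round(c['world_from_camera'],3).tolist(),c['fx'])
pickle.dump(d,open('c0.pkl','wb'))
E
```

```text
{'time_s': 0.0, 'joints': array([-5.42245455e+01,  2.20905986e+01,  3.79751272e-01, -2.61323586e-02,
       -6.84112201e+01, -1.48173067e+01]), 'joint_velocities': array([ 0.04117505, -0.12101259,  0.06603566, -0.04248339,  0.09143137,
        0.05825874]), 'effort': array([ 1.76460399e-03, -3.90666139e+01,  1.87415707e+01,  4.21989977e+00,
        1.11499254e-02, -2.04937055e-04]), 'tcp_pos': array([ 0.22335263, -0.58308806,  0.22146852]), 'ee_rot': array([[-9.33902064e-01, -3.57527793e-01, -9.01399529e-04],
       [-3.57528904e-01,  9.33899982e-01,  1.97639103e-03],
       [ 1.35202283e-04,  2.16803204e-03, -9.99997641e-01]]), 'wrist_force': array([-0.26675826, -1.48702165, -0.15466197]), 'moment': array([-0.00684435, -0.0002617 ,  0.03510615]), 'gripper_force': 0.0, 'gripper_width': 1.0014702057490354}
scene [[0.578, -0.623, 0.527, 1.101], [0.816, 0.448, -0.366, -0.339], [-0.008, 0.642, 0.767, 0.864], [0.0, 0.0, 0.0, 1.0]] 517.2040250144549
side [[-0.93, 0.282, -0.236, 0.38], [-0.367, -0.708, 0.603, 0.576], [0.003, 0.648, 0.762, 0.773], [0.0, 0.0, 0.0, 1.0]] 428.74330121747727
```

View pics/scene0.png

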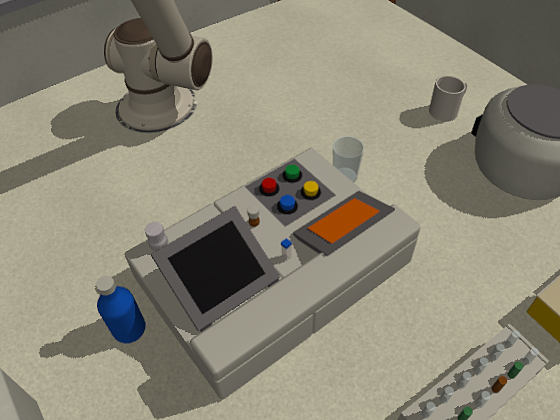

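View pics/side0.png

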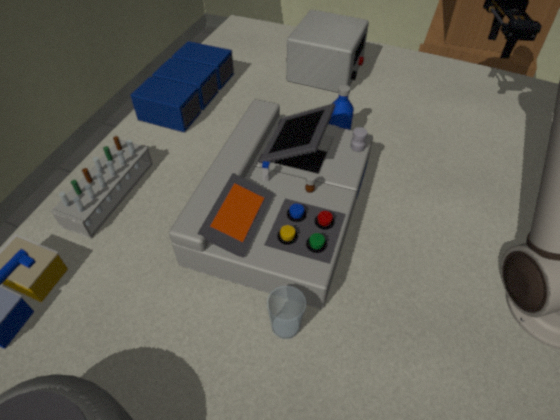

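```bash
cat > m.py <<'E'
from h import *
import pickle
d=pickle.load(open('c0.pkl','rb'))
g={'red':[(269,186),(325,218)],'green':[(292,172),(317,242)],'blue':[(288,203),(297,212)],'yellow':[(311,188),(288,233)]}
hue={'red':(0,8),'green':(50,85),'blue':(100,125),'yellow':(18,32)}
R={}
for k in g:
    P=[]
    for n,(u,v) in zip(('scene','side'),g[k]):
        c=d[n];H=cv2.cvtColor(c['image'],cv2.COLOR_BGR2HSV).astype(int)
        m=(H[...,1]>110)&(H[...,2]>60)&(H[...,0]>=hue[k][0])&(H[...,0]<=hue[k][1])
        m[:v-14]=0;m[v+14:]=0;m[:,:u-14]=0;m[:,u+14:]=0
        ys,xs=np.nonzero(m);P.append(onz(c,xs.mean(),ys.mean(),.102)[:2]);
    R[k]=np.mean(P,0);print(k,len(xs),np.round(P,4).tolist())
ex=(R['blue']+R['yellow']-R['red']-R['green'])/2;ey=(R['green']+R['yellow']-R['red']-R['blue'])/2
print('sides',np.linalg.norm(ex),np.linalg.norm(ey),'yaw',np.degrees(np.arctan2(ex[1],ex[0])),np.degrees(np.arctan2(-ey[0],ey[1])))
def two(a,b):
    A=[];B=[]
    for n,p in zip(('scene','side'),(a,b)):
        o,q=ray(d[n],*p);q/=np.linalg.norm(q);M=np.eye(3)-np.outer(q,q);A.append(M);B.append(M@o)
    x=np.linalg.solve(sum(A),sum(B));return np.round(x,4),[np.round(proj(d[n],x)[0]-p,1).tolist() for n,p in zip(('scene','side'),(a,b))]
for n,a,b in [('deckFL',(312,150),(323,293)),('lidFL',(237,209),(335,105)),('vialcap',(253,212),(310,187)),('cuvcap',(286,243),(266,164)),('jar top',(155,229),(360,131)),('washcap',(106,285),(344,91))]: print(n,two(a,b))
print('deckFR scene',onz(d['scene'],128,255,.085),'FL',onz(d['scene'],312,150,.085),onz(d['side'],323,293,.085))
E
python3 m.py
python3 - <<'E'
import pickle,cv2
d=pickle.load(open('c0.pkl','rb'))
a=cv2.resize(d['scene']['image'][130:350,90:390],None,fx=2.6,fy=2.6,interpolation=cv2.INTER_CUBIC)
cv2.imwrite('pics/z.png',a)
b=cv2.resize(d['side']['image'][80:310,170:400],None,fx=2.6,fy=2.6,interpolation=cv2.INTER_CUBIC)
cv2.imwrite('pics/z2.png',b)
E
```

```text
red 153 [[0.5003, 0.0317], [0.4949, 0.0361]]
green 178 [[0.4964, 0.0924], [0.4921, 0.0949]]
blue 177 [[0.5596, 0.0346], [0.5547, 0.0385]]
yellow 206 [[0.5566, 0.0939], [0.5515, 0.0985]]
sides 0.059762281121844736 0.0598043232307447 yaw 2.5122992664145736 3.120276575355034
deckFL (array([0.4466, 0.1827, 0.0714]), [[0.4, 0.2], [0.5, -0.2]])
lidFL (array([ 0.5712, -0.116 ,  0.2311]), [[-21.5, -13.5], [-18.6, 8.7]])
vialcap (array([ 0.5467, -0.0331,  0.1046]), [[1.3, 0.6], [1.2, -0.5]])
cuvcap (array([ 0.654 , -0.0363,  0.1291]), [[-0.9, -0.4], [-0.8, 0.3]])
jar top (array([ 0.4925, -0.2131,  0.1341]), [[-1.3, -0.8], [-1.0, 0.6]])
washcap (array([ 0.5654, -0.3338,  0.1495]), [[-0.5, -0.3], [-0.3, 0.2]])
deckFR scene [ 0.48077775 -0.27230698  0.085     ] FL [0.45690619 0.17334001 0.085     ] [0.44605536 0.1909785  0.085     ]
```

View pics/z.png

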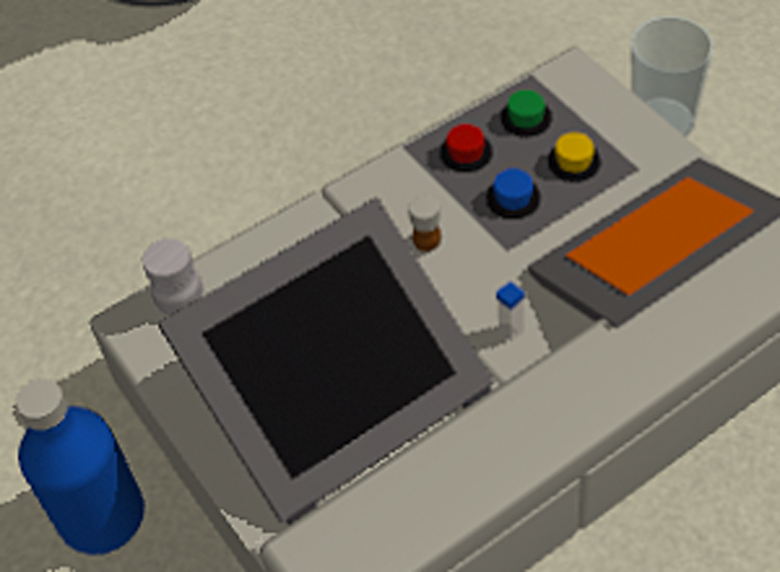

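View pics/z2.png

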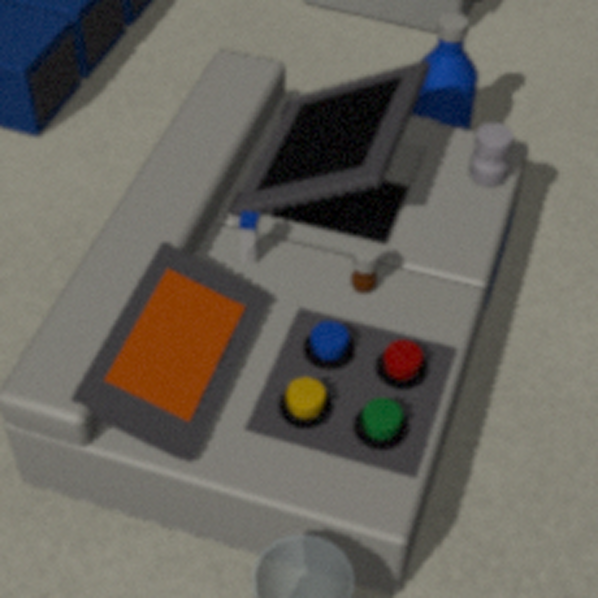

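```bash
cat >> m.py <<'E'
print('---')
f=lambda a:(90+a[0]/2.6,130+a[1]/2.6)
q=lambda a:(170+a[0]/2.6,80+a[1]/2.6)
for n,a,b in [('lidFL',(378,200),(383,180)),('lidFR',(163,318),(427,63)),('lidRL',(491,383),(237,210)),('jar top',(168,255),(492,137)),('deckFL',(575,47),(405,540))]: print(n,*two(f(a),q(b)))
print(onz(d['side'],*q((525,160)),.085),onz(d['scene'],*f((93,322)),.085))
print(R)
E
python3 m.py|sed -n '/---/,$p'
```

```text
---
lidFL [ 0.5567 -0.0798  0.1662] [[-2.1, -1.1], [-1.8, 0.9]]
lidFR [ 0.5661 -0.2436  0.1696] [[-0.6, -0.3], [-0.4, 0.2]]
lidRL [ 0.6847 -0.0753  0.093 ] [[-1.6, -0.6], [-1.3, 0.4]]
jar top [ 0.4914 -0.2114  0.1323] [[-0.1, -0.1], [-0.1, 0.1]]
deckFL [0.4462 0.1775 0.0811] [[-0.6, -0.3], [-0.8, 0.3]]
[ 0.46202117 -0.24898998  0.085     ] [ 0.47588625 -0.27469778  0.085     ]
{'red': array([0.49759973, 0.03386903]), 'green': array([0.49422556, 0.09363052]), 'blue': array([0.55718568, 0.03653447]), 'yellow': array([0.55404929, 0.0962043 ])}
```

Call:
{"method": "move_arm", "body": {"targets": "0.5 0.6 0 -0.2;0.9 1 0 -0.4;0.9 1 0 -0.4;0.9 1 0 -0.4;0.9 1 0 -0.4;0.9 1 0 -0.4;0.9 1 0 -0.4;0.9 1 0 -0.4;0.9 1 0 -0.4;0.9 1 0 -0.2", "gripper": 0}}

```text
time_s: 0.93
tcp_pos: [0.4392, -0.342, 0.2222]
ee_rot: [[-0.999, -0.05, -0.001], [-0.05, 0.999, 0.0], [0.001, 0.001, -1.0]]
wrist_force: [0.7, 0.6, 0.1]
gripper_width: 0.323
gripper_force: 0.0
```

Call:
{"method": "move_arm", "body": {"targets": "0.9 1 0 0;0.9 1 0 0;0.9 1 0 0;0.9 1 0 0;0.9 1 0 0;0.7 1 0 0;0.4 0.6 0 0;0 0.4 0 0;0 0.2 0 0;0 0 0 0"}}

```text
time_s: 1.77
tcp_pos: [0.5779, -0.163, 0.2223]
ee_rot: [[-0.999, -0.052, -0.001], [-0.052, 0.999, 0.0], [0.001, 0.0, -1.0]]
wrist_force: [0.0, -0.7, 0.4]
gripper_width: 0.005
gripper_force: 0.0
```

Run:
```python
from h import *
s=sense();print(s['tcp_pos'],s['ee_rot'],s['wrist_force'],s['gripper_width'])
cs=capture('side');c=capture('wrist')
cv2.imwrite('pics/w.png',np.hstack([cs['image'][40:320,140:420],c['image'][:280]]) if 0 else c['image'])
T=wristT(c,s);
for n,p in {'red':(.4976,.0339,.1),'green':(.4942,.0936,.1),'blue':(.5572,.0365,.1),'yellow':(.554,.0962,.1),'lidFL':(.5567,-.0798,.1662),'lidFR':(.5661,-.2436,.1696)}.items():print(n,proj(c,p,T))
```

```text
[ 0.57785126 -0.16302873  0.22225211] [[-9.98621810e-01 -5.24708421e-02 -1.13607799e-03]
 [-5.24711009e-02  9.98622423e-01  1.99192830e-04]
 [ 1.12406114e-03  2.58529567e-04 -9.99999335e-01]] [ 0.00188751 -0.65988167  0.35220329] 0.004563935242635783
red [[484.34756451 131.51065656]]
green [[542.05145683 132.64076586]]
blue [[474.39758017 192.90101589]]
yellow [[530.01215847 193.05998513]]
lidFL [[384.58418244 201.66893365]]
lidFR [[166.28670094 203.78267813]]
```

View pics/w.png

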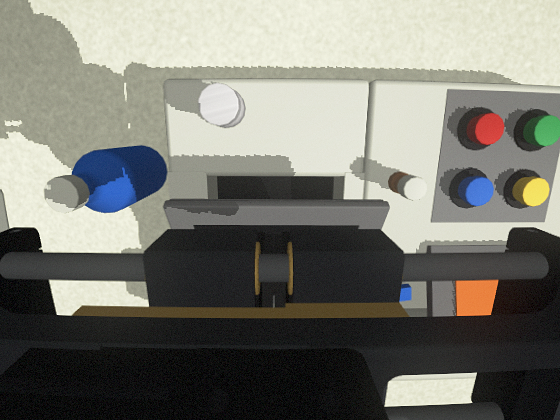

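Call:
{"method": "move_arm", "body": {"targets": "0 0 -0.6 0;0 0 -0.6 0;0 0 -0.6 0;0 0 -0.4 0;0 0 -0.2 0;0 0 -0.1 0;0 0 -0.1 0;0 0 -0.1 0;0 0 -0.1 0"}}

```text
time_s: 2.62
tcp_pos: [0.579, -0.1638, 0.1532]
ee_rot: [[-0.999, -0.052, 0.002], [-0.052, 0.999, -0.0], [-0.002, -0.0, -1.0]]
wrist_force: [-0.1, -0.0, 1.6]
gripper_width: 0.007
gripper_force: 0.6
```

Call:
{"method": "move_arm", "body": {"targets": "0 0 -0.1 0;0 0 -0.1 0;0 0 -0.1 0;0 0 -0.1 0;0 0 -0.1 0;0 0 -0.1 0"}}

```text
time_s: 3.12
tcp_pos: [0.5785, -0.1636, 0.1372]
ee_rot: [[-0.999, -0.052, -0.0], [-0.052, 0.999, 0.0], [0.0, 0.0, -1.0]]
wrist_force: [-0.2, -0.8, 2.5]
gripper_width: 0.006
gripper_force: 0.6
```

Call:
{"method": "move_arm", "body": {"targets": "0 0 -0.14 0;0 0 -0.14 0;0 0 -0.14 0;0 0 -0.14 0;0 0 -0.14 0;0 0 -0.14 0;0 0 -0.14 0;0 0 -0.14 0;0 0 -0.14 0;0 0 -0.14 0"}}

```text
time_s: 3.95
tcp_pos: [0.5785, -0.1636, 0.1021]
ee_rot: [[-0.999, -0.052, -0.0], [-0.052, 0.999, 0.0], [0.0, 0.0, -1.0]]
wrist_force: [-0.7, 0.2, 1.5]
gripper_width: 0.005
gripper_force: 0.7
```

Call:
{"method": "move_arm", "body": {"targets": "0 0 -0.06 0;0 0 -0.06 0;0 0 -0.06 0;0 0 0 0"}}

```text
time_s: 4.28
tcp_pos: [0.5785, -0.1636, 0.0978]
ee_rot: [[-0.999, -0.052, -0.0], [-0.052, 0.999, 0.0], [0.0, 0.0, -1.0]]
wrist_force: [-1.0, -0.9, 0.9]
gripper_width: 0.005
gripper_force: 0.3
```

Call:
{"method": "move_arm", "body": {"targets": "0 0 -0.04 0;0 0 -0.04 0;0 0 0 0;0 0 0 0"}}

```text
time_s: 4.62
tcp_pos: [0.5788, -0.1636, 0.0965]
ee_rot: [[-0.999, -0.052, 0.001], [-0.052, 0.999, -0.0], [-0.001, -0.0, -1.0]]
wrist_force: [-1.1, 0.5, 2.6]
gripper_width: 0.006
gripper_force: 1.5
```

Call:
{"method": "move_arm", "body": {"targets": "0 0 -0.04 0;0 0 -0.04 0;0 0 0 0;0 0 0 0"}}

```text
time_s: 4.95
tcp_pos: [0.5788, -0.1636, 0.0952]
ee_rot: [[-0.999, -0.052, 0.001], [-0.052, 0.999, -0.0], [-0.001, -0.0, -1.0]]
wrist_force: [-2.2, 0.9, 7.3]
gripper_width: 0.008
gripper_force: 3.8
```

Call:
{"method": "move_arm", "body": {"targets": "0 0 0.1 0;0 0 0.4 0;0 0 0.8 0;0 0 1 0;0 0 1 0;0.2 0.4 0.7 0;0.4 1 0 0;0.4 1 0 0;0.4 1 0 0;0.2 1 0 0"}}

```text
time_s: 5.78
tcp_pos: [0.6196, -0.0524, 0.1943]
ee_rot: [[-0.999, -0.051, 0.001], [-0.051, 0.999, 0.0], [-0.001, 0.0, -1.0]]
wrist_force: [0.7, 0.4, 0.0]
gripper_width: 0.006
gripper_force: 0.0
```

Call:
{"method": "move_arm", "body": {"targets": "0 1 0 0;0 1 0 0;0 1 0 0;0 1 0 0;0 0.6 0 0;0 0.2 0 0;0 0 0 0;0 0 0 0"}}

```text
time_s: 6.45
tcp_pos: [0.6185, 0.0659, 0.194]
ee_rot: [[-0.999, -0.051, -0.0], [-0.051, 0.999, -0.0], [0.0, -0.0, -1.0]]
wrist_force: [0.1, 0.3, 0.1]
gripper_width: 0.005
gripper_force: 0.0
```

```bash
cat > w.py <<'E'
from h import *
s=sense();print(s['tcp_pos'],s['wrist_force'])
c=capture('wrist');cs=capture('side')
cv2.imwrite('pics/w2.png',np.hstack([cv2.resize(c['image'],(400,300)),cv2.resize(cs['image'][60:300,140:460],(400,300))]))
T=wristT(c,s);H=cv2.cvtColor(c['image'],cv2.COLOR_BGR2HSV).astype(int)
hue={'red':(0,6),'green':(50,85),'blue':(100,125),'yellow':(18,32)}
g={'red':(.4976,.0339,.105),'green':(.4942,.0936,.105),'blue':(.5572,.0365,.105),'yellow':(.554,.0962,.105)}
for k in g:
    u,v=proj(c,g[k],T)[0].astype(int)
    m=((H[...,1]>110)&(H[...,2]>60)&(H[...,0]>=hue[k][0])&(H[...,0]<=hue[k][1])).astype(np.uint8)
    w=np.zeros_like(m);w[max(v-40,0):v+40,max(u-40,0):u+40]=1
    ys,xs=np.nonzero(m*w)
    if len(xs): print(k,(u,v),len(xs),xs.mean(),ys.mean(),np.ptp(xs),np.ptp(ys),onz(c,xs.mean(),ys.mean(),.102,T))
E
python3 w.py
```

```text
[0.61853824 0.06586301 0.19399065] [0.10097932 0.31494035 0.05936851]
red (np.int64(240), np.int64(60)) 1240 241.90564516129032 57.38306451612903 37 41 [0.49474837 0.03464058 0.102     ]
green (np.int64(316), np.int64(59)) 1197 317.92397660818716 57.6031746031746 36 40 [0.4917638 0.0945792 0.102    ]
blue (np.int64(241), np.int64(137)) 1048 243.1956106870229 134.75858778625954 35 36 [0.55459656 0.03747687 0.102     ]
yellow (np.int64(314), np.int64(137)) 1067 315.49859418931584 135.01968134957826 35 36 [0.55169245 0.09750694 0.102     ]
```

View pics/w2.png

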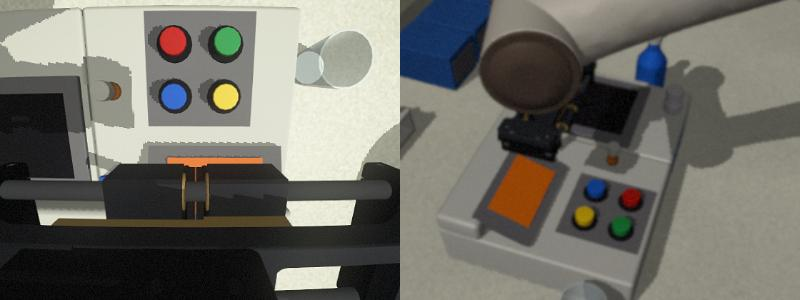

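Call:
{"method": "move_arm", "body": {"targets": "-0.5 0.24 0 0;-0.9 0.4 0 0;-0.8 0.4 0 0;-0.4 0.2 -0.4 0;-0.02 0 -0.7 0;0 0 -0.8 0;0 0 -0.6 0;0 0 -0.4 0;0 0 -0.2 0;0 0 -0.1 0"}}

```text
time_s: 7.38
tcp_pos: [0.5531, 0.0966, 0.1135]
ee_rot: [[-0.999, -0.051, -0.001], [-0.051, 0.999, -0.001], [0.001, -0.0, -1.0]]
wrist_force: [0.2, -0.5, 0.6]
gripper_width: 0.01
gripper_force: 0.0
```

Call:
{"method": "move_arm", "body": {"targets": "0 0 -0.1 0;0 0 -0.1 0;0 0 -0.1 0;0 0 -0.08 0;0 0 -0.08 0;0 0 -0.08 0;0 0 -0.04 0;0 0 -0.04 0;0 0 -0.04 0;0 0 0 0"}}

```text
time_s: 8.22
tcp_pos: [0.5534, 0.0975, 0.0976]
ee_rot: [[-0.999, -0.052, 0.001], [-0.052, 0.999, 0.0], [-0.001, 0.0, -1.0]]
wrist_force: [0.4, -0.4, 1.0]
gripper_width: 0.006
gripper_force: 1.0
```

Call:
{"method": "move_arm", "body": {"targets": "0 0 -0.04 0;0 0 -0.04 0;0 0 -0.04 0;0 0 0 0;0 0 0 0"}}

```text
time_s: 8.63
tcp_pos: [0.5534, 0.0975, 0.0956]
ee_rot: [[-0.999, -0.052, 0.001], [-0.052, 0.999, 0.0], [-0.001, -0.0, -1.0]]
wrist_force: [-2.0, 0.2, 7.3]
gripper_width: 0.002
gripper_force: 3.6
```

Call:
{"method": "move_arm", "body": {"targets": "0 0 0.1 0;0 0 0.3 0;0 0 0.6 0;0 -0.5 0 0;0 -0.7 0 0;0.1 -0.7 0 0;0 -0.4 0 0;0 -0.1 -0.1 0;0 0 -0.1 0;0 0 -0.1 0"}}

```text
time_s: 9.47
tcp_pos: [0.5553, 0.0374, 0.1115]
ee_rot: [[-0.999, -0.051, -0.001], [-0.051, 0.999, 0.0], [0.001, 0.0, -1.0]]
wrist_force: [-0.8, -0.5, -0.9]
gripper_width: 0.006
gripper_force: 0.0
```

Call:
{"method": "move_arm", "body": {"targets": "0 0 -0.1 0;0 0 -0.1 0;0 0 -0.1 0;0 0 -0.08 0;0 0 -0.08 0;0 0 -0.08 0;0 0 -0.04 0;0 0 -0.04 0;0 0 -0.04 0;0 0 0 0"}}

```text
time_s: 10.3
tcp_pos: [0.5558, 0.0376, 0.096]
ee_rot: [[-0.999, -0.052, 0.001], [-0.052, 0.999, 0.0], [-0.001, 0.0, -1.0]]
wrist_force: [-2.3, 1.5, 6.5]
gripper_width: 0.005
gripper_force: 2.8
```

Call:
{"method": "move_arm", "body": {"targets": "0 0 -0.04 0;0 0 0 0;0 0 0 0"}}

```text
time_s: 10.55
tcp_pos: [0.5558, 0.0376, 0.0955]
ee_rot: [[-0.999, -0.052, 0.001], [-0.052, 0.999, 0.0], [-0.001, 0.0, -1.0]]
wrist_force: [-3.4, 2.6, 6.3]
gripper_width: 0.006
gripper_force: 3.6
```

Call:
{"method": "move_arm", "body": {"targets": "0 0 0.1 0;0 0 0.3 0;0 0 0.7 0;-0.5 0.45 0 0;-0.8 0.7 0 0;-0.7 0.7 0 0;-0.4 0.3 0 0;-0.1 0.11 -0.1 0;0 0 -0.1 0;0 0 -0.1 0"}}

```text
time_s: 11.38
tcp_pos: [0.4937, 0.0937, 0.1144]
ee_rot: [[-0.999, -0.052, 0.001], [-0.052, 0.999, -0.0], [-0.001, -0.0, -1.0]]
wrist_force: [-0.1, 0.1, -0.1]
gripper_width: 0.003
gripper_force: 0.0
```

Call:
{"method": "move_arm", "body": {"targets": "0 0 -0.1 0;0 0 -0.1 0;0 0 -0.1 0;0 0 -0.1 0;0 0 -0.08 0;0 0 -0.08 0;0 0 -0.08 0;0 0 -0.04 0;0 0 -0.04 0;0 0 0 0"}}

```text
time_s: 12.22
tcp_pos: [0.4933, 0.0938, 0.0967]
ee_rot: [[-0.999, -0.052, 0.0], [-0.052, 0.999, -0.0], [-0.0, -0.0, -1.0]]
wrist_force: [0.7, -2.6, 2.8]
gripper_width: 0.005
gripper_force: 1.5
```

Call:
{"method": "move_arm", "body": {"targets": "0 0 -0.04 0;0 0 -0.04 0;0 0 0 0;0 0 0 0"}}

```text
time_s: 12.55
tcp_pos: [0.4933, 0.0938, 0.0954]
ee_rot: [[-0.999, -0.052, 0.001], [-0.052, 0.999, -0.0], [-0.001, -0.0, -1.0]]
wrist_force: [-1.4, -2.9, 7.8]
gripper_width: 0.005
gripper_force: 3.8
```

Lift clear, go back over the look pose, and check.

Call:
{"method": "move_arm", "body": {"targets": "0 0 0.1 0;0 0 0.4 0;0 0 0.8 0;0 0 1 0;0 0 1 0;0.4 0 0.6 0;1 -0.3 0 0;1 -0.4 0 0;1 -0.3 0 0;1 0 0 0"}}

```text
time_s: 13.38
tcp_pos: [0.6036, 0.0683, 0.1915]
ee_rot: [[-0.999, -0.05, -0.001], [-0.05, 0.999, 0.001], [0.001, 0.001, -1.0]]
wrist_force: [-0.2, 0.6, 0.4]
gripper_width: 0.009
gripper_force: 0.0
```

Call:
{"method": "move_arm", "body": {"targets": "0.4 0 0 0;0.2 0 0 0;0 0 0 0;0 0 0 0"}}

```text
time_s: 13.72
tcp_pos: [0.6173, 0.0692, 0.1913]
ee_rot: [[-0.999, -0.052, -0.002], [-0.052, 0.999, 0.0], [0.002, 0.0, -1.0]]
wrist_force: [0.7, -0.1, -0.1]
gripper_width: 0.006
gripper_force: 0.0
```

```bash
python3 w.py
```

```text
[0.61725509 0.06917041 0.19134769] [ 0.73476685 -0.05099273 -0.11705027]
red (np.int64(235), np.int64(61)) 1264 237.56012658227849 58.16851265822785 38 41 [0.4946299  0.03485168 0.102     ]
green (np.int64(313), np.int64(60)) 1149 312.7719756309835 60.73455178416014 36 40 [0.49345501 0.09373247 0.102     ]
blue (np.int64(237), np.int64(139)) 1001 239.9040959040959 136.1898101898102 34 36 [0.55444074 0.03838366 0.102     ]
yellow (np.int64(310), np.int64(139)) 1021 310.69049951028404 136.37708129285014 35 35 [0.55157611 0.09661403 0.102     ]
```

View pics/w2.png

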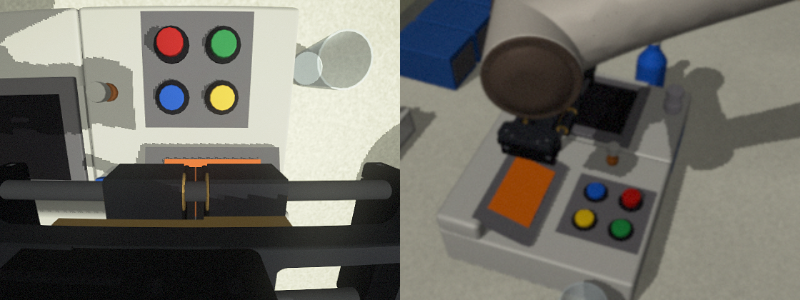

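The wrist view (left) shows yellow (222,97), blue (172,97) and green (223,43) seated low in their rings. Red (170,42) still stands out, the lid is flat, and the loose things have not moved.

```bash
python3 -c "
from station import *
print(finish_job())"
```

```text
the job is handed in; nothing more can be done
None
```

I shut the lid, then pressed the yellow, blue and green keys fully in, in that order, with about 8 N or less at each force reading; the final pictures showed the red key still out and no loose thing visibly moved. The job is handed in, but `finish_job()` returned no verdict.

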